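Unload the embossing press

ROBOT

A 6-joint arm with a two-finger parallel gripper is mounted at the origin on the work surface. World frame = base frame: x ahead of the robot, y to its left, z up, the work surface at z = 0. Lengths are in mm, angles in degrees, forces in N, time in s.
With the tool pointing down it reaches from about 300 to 850 mm from the base axis. Payload 4.2 kg.
Tool frame: the origin (TCP) lies at the very end of the fingers, on their centre line; the grasp point (between the pads) lies 19 mm behind it (env.grip_depth is the distance from the TCP to the grasp point, in mm); z points along the fingers, y is the line along which they close (so a half turn about z gives the same grasp; the last joint's range is limited). The gripper opens to 91 mm and grips with 3 to 60 N. Pads are 32 mm wide; open, the fingers measure 118 mm over their backs; the gripper's body (76 mm by 178 mm) begins 60 mm behind the grasp point.
Start: joints at [63.14, 18.312, 89.639, -0, 72.044, -1.146], TCP at [249.488, 518.072, 213.976] pointing down, gripper open.
Joint ranges: [-177.97, 177.97], [-48.28, 115.42], [12.27, 149.76], [-77.06, 257.06], [2.81, 150.46], [-146.56, 146.56]. Speed limits (degrees/s): [147.25, 147.25, 180, 180, 180, 180].

INTERFACE

Orientations are given as [roll, pitch, yaw] about the fixed x, y, z axes, in that order (R = Rz(yaw) Ry(pitch) Rx(roll)).
In Python, from workcell import env, cams gives the robot as it stands.
- The arm moves only by the tool apply_moves, never from a script. Its argument "deltas" is a list of rows, each a list of 5 numbers: the shift along the tool's x, y, z in m, then the turn about the tool's z in rad, then the opening, from -1 (shut) to 1 (fully open), so that 0 is half open. In form: [[tx, ty, tz, roll, gripper], ...]. A call has 1 to 5 rows; each row is the pose to reach, as a shift and turn from the pose commanded when the call began, along the tool's axes at that moment; what a row does not reach only later rows make up. A row lasts 1/10 s, in which the tool goes at most 50 mm and 8.59 degrees, less where a joint would pass 70% of its speed; a pose out of reach is approached as far as the arm can. A call with a gripper value outside its range is refused whole. The fingers move at their own pace and stop on an object; "grip_force" is the grip in N (left out, the last holds). Time passes only in rows, so rows that repeat a pose let the fingers close. It gives the time, the measured TCP pose, the force, the opening and the grip force at its end, in the units of the state.
- env.state(): the state, without advancing time (a new reading comes with each control period).
- cams.grab_frame(name): name is "scene" or "top"; returns the picture (400x640x3 uint8, blue, green, red); there is no depth.
- cams.get_calibration(name): a dict with "mtx" (3x3 intrinsics, pixels), "k1" (the pictures are not rectified: a ray, as slopes to the right and down, at radius r is drawn at 1 + k1 r^2 times it, then the intrinsics apply), "eye" and "attitude" of the camera in the world. Camera axes: x right, y down, z forward; pixel columns grow to the right and rows downward; lengths in mm; the calibration is good to about 2 mm. A picture is of the moment at which its call begins. get_calibration takes no time and is no camera call.
- env.job_done(): hands the job in; it is judged then, once.
The state is a dict: "time_s": time; "qpos": joint angles; "qvel": joint speeds; "effort": joint torques, N m; "ee_pos": TCP position; "ee_rot": TCP orientation; "force": force on the tool from outside, world axes, zero at the start; "torque": the same for the moment, N m; "gripper_width": finger opening in mm; "gripper_force": force on a finger pad.
Only numpy, scipy, OpenCV 4.12 (cv2) and the standard library are available. Lean on these libraries where they do the work, as an engineer would, in place of code of your own. Each camera call takes 0.05 s, during which the arm holds its last target. There are 200 camera calls.

TASK

A stamped patch is still under the head of the embossing press, on its sliding jig, and someone has stood the maul on the slideway in front of it. First stand the maul upright on the stone slab, out of the way; then draw the jig straight out along its guides and put it down flat on the middle of the cork mat, lying lengthwise along the mat. Do not touch the hot press head, do not let the maul fall over, and leave the other things on the bench where they are.

Things in the scene. Friction and masses are not known exactly. Their poses are not given: they have to be found in the camera images.
- press: Fixed bench press: grey C-frame casting, aluminium work table (slideway), head on a ram. Origin on the bench (height 0) right below the head's centre; -x is its front, the way the jig comes out; z up. Slideway level, 80 mm above the bench, 160 mm wide, reaching 275 mm in front of the origin. Back stop 32 mm behind the origin, column 75 mm behind it and farther.
- guide_end (a point): Point on the slideway's centre line and surface, level with the front ends of the two steel guide strips, 60 mm in front of the press's origin; axes as the press. The strips run back from here 110 mm, 97 mm apart inside, 18 mm high; keeper lips on them reach 8.5 mm inwards, 12 mm above the slideway, over the jig's edges, so the jig can be lifted only once its rear end has come past this point.
- press_head: Hot head, fixed, ochre block with a brass die below; frame as the press. 64 mm along x (front face 32 mm in front of the origin), 84 mm wide, 116 to 174 mm above the bench; black knob (to y -74 mm) and wooden grip (to y +120 mm) at its sides, 157 mm up. Above it ram and casting, up to 390 mm high and 33 mm in front of the origin; behind, a hand lever up to 570 mm.
- jig_grip (a point): Centre of the sliding jig's grip: upright wooden block 70 mm along x, 24 mm thick along y, 52 mm high, on the plate (8 to 60 mm above its underside). This point is 34 mm above the underside and 45 mm from the plate's centre towards its front end (-x). +x points to the rear end, which starts under the head. Take it across y from above. Starts 115 to 127 mm in front of the press's origin.
- jig_mid (a point): Centre of the underside of the jig's plate; axes as jig_grip. Aluminium plate 200 (x) by 90 (y) by 8 mm, loose on the slideway with 3.5 mm play each side and 4 mm under the lips; about 0.36 kg, centre of mass some 10 mm towards the front. A leather patch with a low fence is fixed on its rear part, 12 mm above the underside at most. Starts 70 to 82 mm in front of the press's origin.
- maul_mid (a point): Centre, half-way up, of a leather-worker's maul standing on its head: white nylon head 62 mm across at the foot, 56 mm on top, 95 mm high; dark wooden handle up from it, 28 mm thick, 100 mm long; 195 mm in all, this point 97.5 mm above the foot. z along the handle, up. About 0.4 kg. Take the handle from above, 40 to 80 mm above this point. Starts some 226 mm in front of the press's origin.
- slab: Stone slab, fixed on the bench, 130 by 130 mm, 25 mm thick. Origin at the centre of its underside, on the bench. It and the cork mat may be in either place.
- cork: Cork mat, fixed on the bench, 240 mm along its x, 140 mm along its y, 10 mm thick. Origin at the centre of its underside, on the bench.
- wax_tin: Bystander: low round tin, 68 mm across, 45 mm high. Origin at its underside.
- foil_roll: Bystander: copper-coloured foil roll standing on end, 58 mm across, 75 mm high. Origin at its underside.
- rivet_jar: Bystander: glass jar with a steel cap, 56 mm across, 75 mm high. Origin at its underside.

How it is judged:
By the outcome, as a careful person would: the job done as asked, in the order asked, and still so for the second after the job is handed in, with the robot touching nothing.
It also fails if it takes over 59 s, if anything falls off the work surface, if the arm or the gripper's body presses on something with over 40 N, if the wrist force passes 120 N, or if a joint passes its speed limit or range.

## Working session

There is one attempt and no reset: what is moved stays moved. The work goes in short steps, Python scripts to look and compute and a tool call to move; the robot and the scene stay as the last step left them, time stands still between calls to the robot, and variables do not carry over. Pictures are saved under pics/ and viewed, at most 10 in all, crops included, and the job is handed in when it is done.

Besides the shell and the picture viewer there is one more tool, called after ">>>" as name(argument=value, ...), one argument or row to a line, values as JSON. apply_moves: Moves the arm, as the interface text tells. Its arguments: {"type":"object","properties":{"deltas":{"type":"array"},"grip_force":{"type":"number"}},"required":["deltas"]}

```bash
mkdir -p pics; python3 - <<'E'
from workcell import env, cams
import cv2
for n in("scene","top"):
    cv2.imwrite(f"pics/{n}0.png",cams.grab_frame(n)); print(cams.get_calibration(n))
print(env.state())
E
```

```text
{'mtx': array([[482.54548192,   0.        , 322.0563972 ],
       [  0.        , 482.54548192, 199.52144189],
       [  0.        ,   0.        ,   1.        ]]), 'k1': -0.10757822618765527, 'eye': array([1219.6782177 , -477.16584571, 1129.55144526]), 'attitude': array([-139.79251063,    0.26726608,   54.58365362])}
{'mtx': array([[412.81100165,   0.        , 311.16451612],
       [  0.        , 412.81100165, 202.22291965],
       [  0.        ,   0.        ,   1.        ]]), 'k1': -0.008966217512103702, 'eye': array([ 405.17536909,   11.53608587, 1091.24166154]), 'attitude': array([-170.89763845,   -0.23363276,  -90.56616041])}
{'time_s': 0.1, 'qpos': array([ 6.31410163e+01,  1.83484313e+01,  8.96994755e+01, -6.48744739e-04,
        7.20443598e+01, -1.14609419e+00]), 'qvel': array([ 0.01542212, -0.03873963, -0.17669969, -0.01369551,  0.1465359 ,
        0.01687712]), 'effort': array([ 1.06251449e-03, -4.13334131e+01, -2.32510060e+01,  7.31025031e-02,
        4.22676257e-02, -7.37178357e-05]), 'ee_pos': array([249.26933697, 517.65563621, 213.19941294]), 'ee_rot': array([-1.79907740e+02, -1.22879302e-03,  1.54287310e+02]), 'force': array([ 1.29291396, -0.24350667,  0.54909625]), 'torque': array([ 0.00436715, -0.00976024, -0.03526446]), 'gripper_force': 0.0, 'gripper_width': 91.0742216074285}
```

View pics/scene0.png

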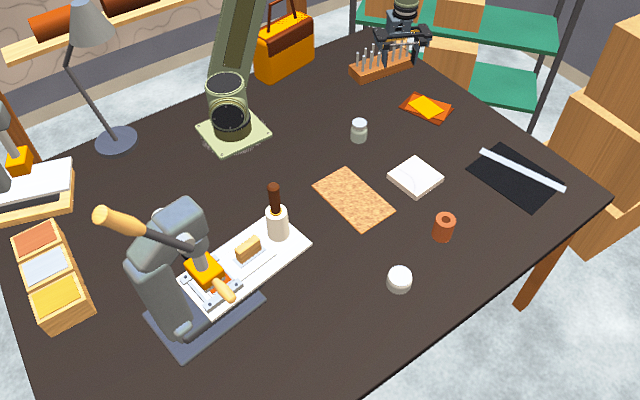

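View pics/top0.png

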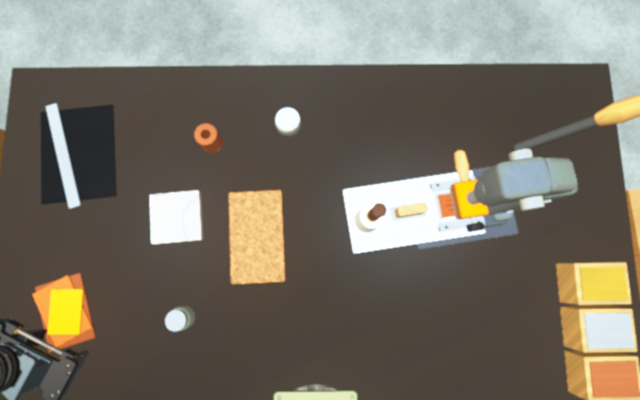

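The scene view shows the press at lower left, with the maul standing on the slideway and the cork and slab beyond it. In the top view the maul's handle top is near (377,211), the grip near (411,210), the cork near (257,237) and the slab near (175,217). Next I'll look at enlarged crops.

```bash
cat > h.py <<'E'
import numpy as np, cv2
from scipy.spatial.transform import Rotation as R
from workcell import env, cams
def ray(n,u,v):
    c=cams.get_calibration(n); K=c["mtx"]
    p=cv2.undistortPoints(np.array([[[u,v]]],float),K,np.array([c["k1"],0,0,0.]))[0,0]
    return c["eye"], R.from_euler("xyz",c["attitude"],degrees=True).apply([p[0],p[1],1])
def plane(n,u,v,z):
    e,d=ray(n,u,v); return e+d*(z-e[2])/d[2]
def proj(n,P):
    c=cams.get_calibration(n)
    q=R.from_euler("xyz",c["attitude"],degrees=True).inv().apply(np.array(P,float)-c["eye"])
    return cv2.projectPoints(q.reshape(-1,1,3),np.zeros(3),np.zeros(3),c["mtx"],np.array([c["k1"],0,0,0.]))[0].reshape(-1,2)
def crop(n,x,y,w,h,s,out,im=None):
    im=cams.grab_frame(n) if im is None else im
    cv2.imwrite(out,cv2.resize(im[y:y+h,x:x+w],None,fx=s,fy=s,interpolation=cv2.INTER_CUBIC))
E
python3 - <<'E'
from h import *
im=cv2.imread("pics/top0.png")
crop("top",340,140,200,120,4,"pics/c1.png",im)
crop("top",140,170,160,130,4,"pics/c2.png",im)
E
```

```text
(no output)
```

View pics/c1.png

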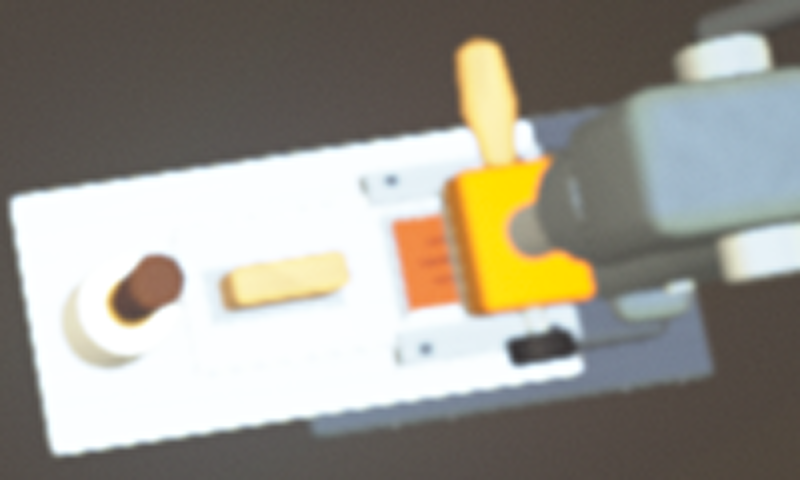

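View pics/c2.png

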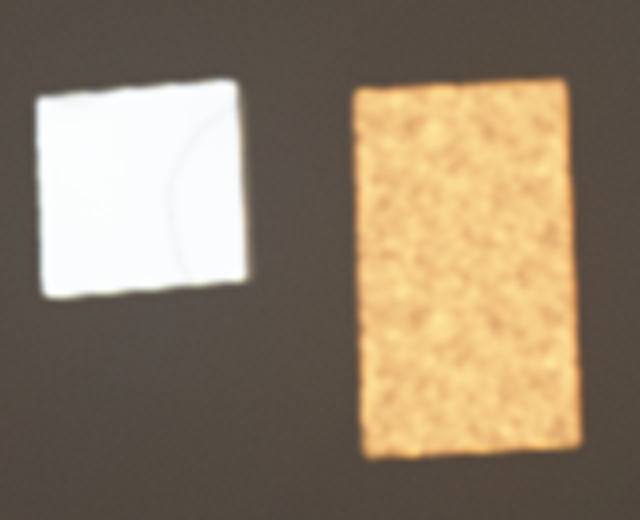

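Crop 1 shows the slideway's front corners at (12,196) and (54,454), the grip's top centre at (291,279) and the handle's top centre at (156,281). Crop 2 shows the slab corners at (37,98), (237,80), (247,282) and (44,297), and the cork corners at (354,90), (567,80), (581,446) and (365,458).

```bash
python3 - <<'E'
from h import *
np.set_printoptions(precision=1,suppress=True)
def f(name,x0,y0,z,pts):
    P=np.array([plane("top",x0+x/4-.375,y0+y/4-.375,z) for x,y in pts]); print(name,P[:,:2].tolist() and P[:,:2].round(1).tolist(),P.mean(0)); return P
sw=f("slide",340,140,80,[(12,196),(54,454),(583,377),(530,122)])
for a,b in((3,0),(2,1),(0,1)): d=sw[a]-sw[b]; print("ang",np.degrees(np.arctan2(d[1],d[0])),np.linalg.norm(d))
g=f("grip",340,140,140,[(232,270),(345,252),(348,290),(240,303)])
f("maul",340,140,275,[(156,281)])
f("strips",340,140,98,[(364,178),(398,345)])
f("head front top",340,140,174,[(449,180),(478,312)])
f("slab",140,170,25,[(37,98),(237,80),(247,282),(44,297)])
c=f("cork",140,170,10,[(354,90),(567,80),(581,446),(365,458)])
for a,b in((0,3),(1,2)): d=c[a]-c[b]; print("cork ang",np.degrees(np.arctan2(d[1],d[0])),np.linalg.norm(d))
for n,z,uv in(("wax",45,(288,117)),("foil",75,(206,132)),("jar",75,(176,319))): print(n,plane("top",*uv,z))
print("scene proj maul top", proj("scene",[plane("top",378.6,210,275)]))
E
```

```text
slide [[600.8, -73.0], [440.7, -95.1], [484.4, -421.8], [645.3, -400.6]] [ 542.8 -247.6   80. ]
ang -82.25777799149515 330.58894630927284
ang -82.38863377225212 329.5990745355765
ang 7.851739330020139 161.58120799925294
grip [[544.1, -195.4], [554.1, -262.0], [531.7, -262.5], [524.7, -199.2]] [ 538.6 -229.8  140. ]
maul [[519.2, -127.7]] [ 519.2 -127.7  275. ]
strips [[606.6, -288.3], [503.4, -303.1]] [ 555.  -295.7   98. ]
head front top [[589.6, -313.7], [514.0, -325.1]] [ 551.8 -319.4  174. ]
slab [[601.4, 431.0], [612.2, 300.2], [479.7, 289.4], [471.2, 419.8]] [541.1 360.1  25. ]
cork [[607.6, 226.2], [613.1, 84.5], [373.3, 75.1], [367.0, 213.9]] [490.3 149.9  10. ]
cork ang 2.9187815124091965 240.88415905601957
cork ang 2.232915424219558 239.97091843230064
wax [802.5  64.9  45. ]
foil [752.7 273.5  75. ]
jar [288.8 331.   75. ]
scene proj maul top [[273.  183.3]]
```

>>> apply_moves(
  deltas=[
    [0,0,-0.03,0.14,1],
    [0,0,-0.06,0.28,1],
    [0,0,-0.09,0.42,1],
    [0,0,-0.12,0.56,1],
    [0,0,-0.13,0.7,1],
  ],
)

```text
time_s: 0.6
ee_pos: [249.9, 518.9, 347.2]
ee_rot: [179.8, -0.2, 113.8]
force: [0.3, 0.3, 0.5]
gripper_width: 91.0
gripper_force: 0.0
```

```bash
cat >> h.py <<'E'
def delta(x,y,z,yaw):
    s=env.state(); p=s["ee_pos"]; M=R.from_euler("xyz",s["ee_rot"],degrees=True)
    t=M.inv().apply(np.array([x,y,z])-p)/1000
    print("t",s["time_s"],"pos",p.round(1),s["ee_rot"].round(1),"F",s["force"].round(1),"w",round(s["gripper_width"],1),
     "\ndelta",t.round(4),"turn",round(-np.radians((yaw-s["ee_rot"][2]+180)%360-180),3))
E
python3 - <<'E'
from h import *
crop("scene",170,160,160,120,5,"pics/c3.png",cv2.imread("pics/scene0.png"))
delta(519,-128,345,97.7)
E
```

```text
t 0.6 pos [249.9 518.9 347.2] [179.8  -0.2 113.8] F [0.3 0.3 0.5] w 91.0 
delta [-7.004e-01 -1.540e-02 -2.000e-04] turn 0.282
```

View pics/c3.png

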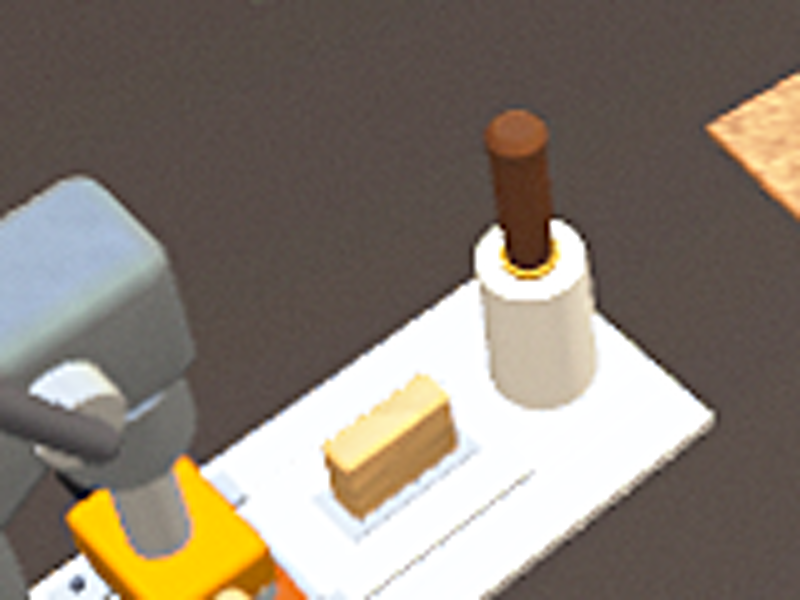

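The scene crop shows the handle top centre at (518,133), its collar at (529,258), the near front corner of the slideway at (713,415), and the grip top centre near (389,424).

>>> apply_moves(
  deltas=[
    [-0.045,0,0,0.07,1],
    [-0.09,0,0,0.14,1],
    [-0.135,0,0,0.2,1],
    [-0.18,0,0,0.25,1],
    [-0.22,0,0,0.28,1],
  ],
)

```text
time_s: 1.1
ee_pos: [339.9, 315.3, 343.6]
ee_rot: [-180.0, 0.0, 98.0]
force: [0.8, -0.3, 0.5]
gripper_width: 91.3
gripper_force: 0.0
```

```bash
python3 - <<'E'
from h import *
np.set_printoptions(precision=1,suppress=True)
s=lambda x,y,z:print((x,y),plane("scene",170+x/5-.4,160+y/5-.4,z))
s(518,133,275);s(529,258,175);s(713,415,80);s(389,424,140);s(542,372,80)
print("top collar",plane("top",340+128/4-.375,140+302/4-.375,175))
print("cork corner in scene", proj("scene",[[613,84.5,10],[607.6,226.2,10],[373,75,10],[367,214,10],[612,300,25],[479.7,289.4,25],[601,431,25],[471,420,25]]))
# triangulate handle top
e1,d1=ray("scene",273.2,186.2); e2,d2=ray("top",378.6,209.9)
t=np.linalg.lstsq(np.c_[d1,-d2],e2-e1,rcond=None)[0]; print(e1+t[0]*d1,e2+t[1]*d2)
delta(522,-129,345,97.7)
E
```

```text
(518, 133) [ 527.1 -132.2  275. ]
(529, 258) [ 522.1 -132.1  175. ]
(713, 415) [600.4 -74.9  80. ]
(389, 424) [ 546.3 -233.   140. ]
(542, 372) [ 523.7 -133.8   80. ]
top collar [ 521.4 -128.7  175. ]
cork corner in scene [[360.8 233. ]
 [396.9 209.5]
 [310.7 184. ]
 [345.  164.3]
 [416.8 196.2]
 [385.8 171.8]
 [444.9 175.7]
 [414.4 153.4]]
[ 520.4 -128.9  266.7] [ 520.3 -129.1  266.7]
t 1.1 pos [339.9 315.3 343.6] [-180.    0.   98.] F [ 0.8 -0.3  0.5] w 91.3 
delta [-0.5  0.1 -0. ] turn 0.006
```

>>> apply_moves(
  deltas=[
    [-0.048,0.012,0,0,1],
    [-0.096,0.024,0,0,1],
    [-0.144,0.036,0,0,1],
    [-0.19,0.048,0,0,1],
    [-0.235,0.06,0,0,1],
  ],
)

```text
time_s: 1.6
ee_pos: [432.4, 91.2, 343.8]
ee_rot: [-180.0, -0.0, 98.1]
force: [1.2, 0.4, 0.1]
gripper_width: 91.4
gripper_force: 0.0
```

>>> apply_moves(
  deltas=[
    [-0.048,0.012,0,0,1],
    [-0.096,0.024,0,0,1],
    [-0.144,0.036,0,0,1],
    [-0.19,0.048,0,0,1],
    [-0.232,0.059,0,0,1],
  ],
)

```text
time_s: 2.1
ee_pos: [523.7, -130.4, 343.5]
ee_rot: [-180.0, -0.0, 98.1]
force: [1.1, 0.8, -0.1]
gripper_width: 91.3
gripper_force: 0.0
```

```bash
python3 - <<'E'
from h import *
delta(522.5,-130.5,345,97.7)
crop("scene",220,100,130,110,5,"pics/c4.png")
delta(522.5,-130.5,218.5,97.7)
E
```

```text
t 2.1 pos [ 523.7 -130.4  343.5] [-180.    -0.    98.1] F [ 1.1  0.8 -0.1] w 91.3 
delta [ 0.0001 -0.0013 -0.0015] turn 0.007
t 2.15 pos [ 526.1 -136.1  342.3] [-180.     0.3   97.9] F [ 3.2 -4.  -0.6] w 91.0 
delta [ 0.0068 -0.0027  0.1238] turn 0.003
```

View pics/c4.png

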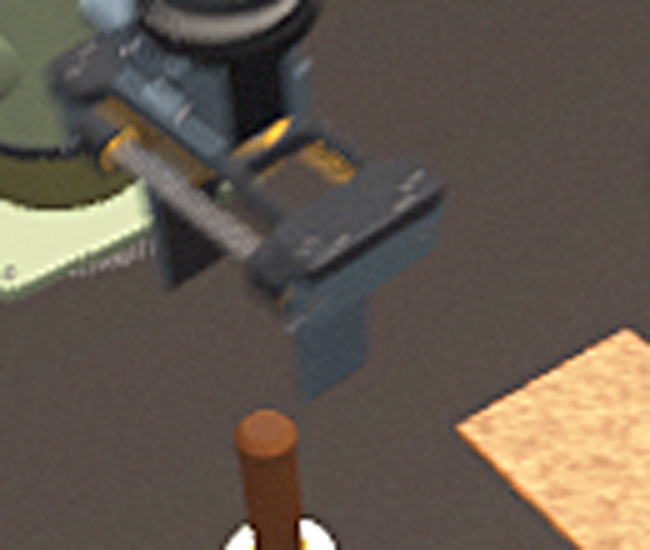

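The open fingers straddle the handle line. The near fingertip is at about (335,380) in the crop, the far one at about (200,273), and the handle top is at (267,433).

>>> apply_moves(
  deltas=[
    [0.003,-0.001,0,0,1],
    [0.003,-0.001,0,0,1],
    [0.003,-0.001,0,0,1],
  ],
)

```text
time_s: 2.45
ee_pos: [521.6, -124.1, 344.1]
ee_rot: [-180.0, -0.0, 98.2]
force: [-0.1, -0.5, -0.8]
gripper_width: 91.6
gripper_force: 0.0
```

```bash
python3 - <<'E'
from h import *
u=np.array([.99,.139,0]);c=np.array([526.1,-136.1,342.3])
print(proj("scene",[c+59*u,c-45.5*u]), "seen (286.6,175.6) (259.6,154.2)")
delta(522.5,-130.5,218.5,97.7)
E
```

```text
[[285.9837481  180.78178137]
 [256.68332558 156.73983742]] seen (286.6,175.6) (259.6,154.2)
t 2.45 pos [ 521.6 -124.1  344.1] [-180.    -0.    98.2] F [-0.1 -0.5 -0.8] w 91.6 
delta [-0.0066 -0.      0.1256] turn 0.009
```

>>> apply_moves(
  deltas=[
    [-0.003,0,0.01,0.009,1],
    [-0.006,0,0.03,0.009,1],
    [-0.006,0,0.05,0.009,1],
    [-0.006,0,0.06,0.009,1],
    [-0.006,0,0.06,0.009,1],
  ],
)

```text
time_s: 2.95
ee_pos: [522.0, -130.5, 282.4]
ee_rot: [-179.8, -0.1, 97.7]
force: [0.4, -0.1, 0.7]
gripper_width: 91.3
gripper_force: 0.0
```

```bash
python3 - <<'E'
from h import *
delta(522.5,-130.5,218.5,97.7)
a=cams.grab_frame("scene");b=cams.grab_frame("top")
crop("",235,130,80,100,5,"pics/a.png",a);crop("",330,160,80,100,5,"pics/b.png",b)
cv2.imwrite("pics/c5.png",np.hstack([cv2.imread("pics/a.png"),cv2.imread("pics/b.png")]))
delta(522.5,-130.5,218.5,97.7)
E
```

```text
t 2.95 pos [ 522.  -130.5  282.4] [-1.798e+02 -1.000e-01  9.770e+01] F [ 0.4 -0.1  0.7] w 91.3 
delta [-0.0002  0.0007  0.0639] turn -0.001
t 3.05 pos [ 523.2 -131.   284.5] [179.9   0.   97.6] F [-0.2  0.3  1.2] w 91.3 
delta [ 0.0006 -0.0007  0.066 ] turn -0.001
```

View pics/c5.png

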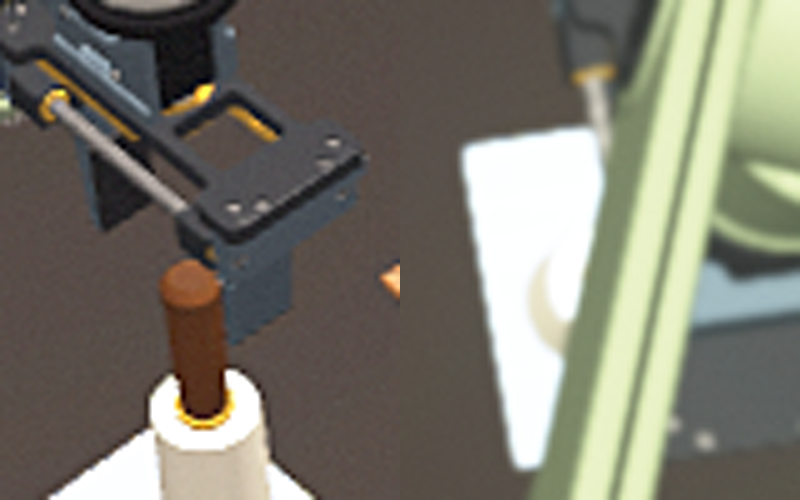

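The handle sits a few mm towards the near finger in the scene crop (handle at (190,287), fingers at (262,325) and (125,218)), so I'll aim for x=525. I'll close in stages and watch the force.

>>> apply_moves(
  deltas=[
    [0,0.002,0.015,0,1],
    [0,0.002,0.03,0,1],
    [0,0.002,0.045,0,1],
    [0,0.002,0.06,0,1],
    [0,0.002,0.065,0,1],
  ],
)

```text
time_s: 3.55
ee_pos: [524.8, -130.8, 218.6]
ee_rot: [-180.0, -0.0, 97.6]
force: [-0.7, -0.1, 0.2]
gripper_width: 91.2
gripper_force: 0.0
```

>>> apply_moves(
  deltas=[
    [0,0,0,0,0.4],
    [0,0,0,0,0],
    [0,0,0,0,-0.12],
    [0,0,0,0,-0.12],
    [0,0,0,0,-0.12],
  ],
  grip_force=5,
)

```text
time_s: 4.05
ee_pos: [525.1, -131.0, 219.4]
ee_rot: [180.0, 0.0, 97.6]
force: [0.5, -0.8, 0.1]
gripper_width: 54.2
gripper_force: 0.0
```

>>> apply_moves(
  deltas=[
    [0,0,0,0,-0.25],
    [0,0,0,0,-0.25],
    [0,0,0,0,-0.25],
  ],
  grip_force=5,
)

```text
time_s: 4.35
ee_pos: [524.7, -131.0, 218.9]
ee_rot: [-180.0, -0.0, 97.6]
force: [0.2, -0.9, 1.3]
gripper_width: 34.8
gripper_force: 0.3
```

```bash
python3 - <<'E'
from h import *
delta(522.5,-130.5,218.5,97.7)
crop("scene",245,150,60,90,6,"pics/c6.png")
E
```

```text
t 4.35 pos [ 524.7 -131.   218.9] [-180.    -0.    97.6] F [ 0.2 -0.9  1.3] w 34.8 
delta [ 0.0008 -0.0021  0.0004] turn -0.001
```

View pics/c6.png

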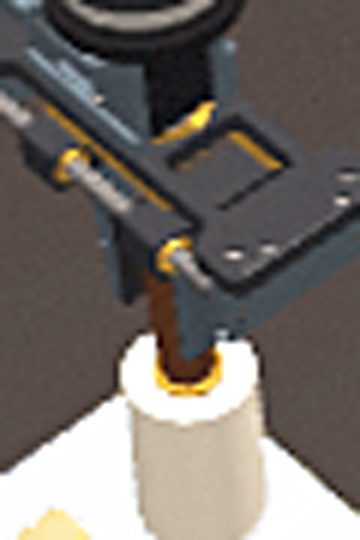

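The handle is between the fingers with the maul upright, and there is no side force. Now I'll close and lift.

>>> apply_moves(
  deltas=[
    [0,0,0,0,-0.35],
    [0,0,0,0,-0.5],
    [0,0,0,0,-1],
    [0,0,0,0,-1],
    [0,0,0,0,-1],
  ],
  grip_force=40,
)

```text
time_s: 4.9
ee_pos: [524.8, -130.9, 218.8]
ee_rot: [-180.0, -0.0, 97.6]
force: [-0.3, 0.6, -0.9]
gripper_width: 28.5
gripper_force: 40.0
```

>>> apply_moves(
  deltas=[
    [0,0,-0.005,0,-1],
    [0,0,-0.015,0,-1],
    [0,0,-0.03,0,-1],
    [0,0,-0.045,0,-1],
    [0,0,-0.06,0,-1],
  ],
)

```text
time_s: 5.4
ee_pos: [525.0, -130.9, 280.0]
ee_rot: [180.0, -0.0, 97.6]
force: [0.5, 0.3, -4.4]
gripper_width: 28.4
gripper_force: 40.0
```

```bash
python3 - <<'E'
from h import *
delta(541,360,285,97.7)
E
```

```text
t 5.4 pos [ 525.  -130.9  280. ] [180.   -0.   97.6] F [ 0.5  0.3 -4.4] w 28.4 
delta [ 0.4844  0.0809 -0.005 ] turn -0.001
```

>>> apply_moves(
  deltas=[
    [0.015,0.003,0,0,-1],
    [0.045,0.008,0,0,-1],
    [0.08,0.014,0,0,-1],
    [0.12,0.02,0,0,-1],
    [0.16,0.027,0,0,-1],
  ],
)

```text
time_s: 5.9
ee_pos: [529.7, 33.7, 278.3]
ee_rot: [-179.9, -0.1, 97.6]
force: [1.0, -0.9, -4.9]
gripper_width: 28.7
gripper_force: 40.0
```

>>> apply_moves(
  deltas=[
    [0.04,0.007,0,0,-1],
    [0.08,0.014,0,0,-1],
    [0.12,0.02,0,0,-1],
    [0.16,0.027,0,0,-1],
    [0.19,0.032,0,0,-1],
  ],
)

```text
time_s: 6.4
ee_pos: [535.8, 227.5, 278.1]
ee_rot: [-179.9, -0.1, 97.7]
force: [0.4, -0.2, -4.3]
gripper_width: 28.8
gripper_force: 40.0
```

>>> apply_moves(
  deltas=[
    [0.04,0.007,0,0,-1],
    [0.075,0.013,0,0,-1],
    [0.105,0.018,0,0,-1],
    [0.125,0.021,0,0,-1],
    [0.134,0.022,0,0,-1],
  ],
)

```text
time_s: 6.9
ee_pos: [540.1, 361.8, 277.9]
ee_rot: [-179.9, -0.0, 97.7]
force: [0.2, -1.2, -4.1]
gripper_width: 28.5
gripper_force: 40.0
```

```bash
python3 - <<'E'
from h import *
delta(541,360,163.5,97.7)
E
```

```text
t 6.9 pos [540.1 361.8 277.9] [-179.9   -0.    97.7] F [ 0.2 -1.2 -4.1] w 28.5 
delta [-0.0019  0.0008  0.1144] turn 0.001
```

>>> apply_moves(
  deltas=[
    [-0.001,0.001,0.02,0,-1],
    [-0.001,0.001,0.05,0,-1],
    [-0.001,0.001,0.08,0,-1],
    [-0.001,0.001,0.1,0,-1],
    [-0.001,0.001,0.107,0,-1],
  ],
)

```text
time_s: 7.4
ee_pos: [540.7, 356.8, 169.2]
ee_rot: [-179.7, 0.2, 97.6]
force: [0.0, -0.7, -3.9]
gripper_width: 28.8
gripper_force: 40.0
```

>>> apply_moves(
  deltas=[
    [0,0,0.001,0,-1],
    [0,0,0.003,0,-1],
    [0,0,0.005,0,-1],
    [0,0,0.006,0,-1],
    [0,0,0.006,0,-1],
  ],
)

```text
time_s: 7.9
ee_pos: [542.2, 358.8, 166.5]
ee_rot: [180.0, -0.0, 97.6]
force: [-0.2, -0.4, -3.9]
gripper_width: 28.6
gripper_force: 40.0
```

Not in contact yet, so I'll lower gently.

>>> apply_moves(
  deltas=[
    [0,0,0.0005,0,-1],
    [0,0,0.001,0,-1],
    [0,0,0.0015,0,-1],
    [0,0,0.002,0,-1],
    [0,0,0.002,0,-1],
  ],
)

```text
time_s: 8.4
ee_pos: [542.1, 358.7, 164.0]
ee_rot: [180.0, -0.0, 97.6]
force: [-0.9, 0.3, -4.4]
gripper_width: 28.7
gripper_force: 40.0
```

>>> apply_moves(
  deltas=[
    [0,0,0.0005,0,-1],
    [0,0,0.001,0,-1],
    [0,0,0.001,0,-1],
  ],
)

```text
time_s: 8.7
ee_pos: [542.2, 358.9, 163.8]
ee_rot: [180.0, -0.0, 97.6]
force: [-0.4, -0.3, 2.6]
gripper_width: 28.7
gripper_force: 40.0
```

Contact: the force went from -4 to +2.6 N. I'll open gradually.

>>> apply_moves(
  deltas=[
    [0,0,0,0,-0.3],
    [0,0,0,0,-0.2],
    [0,0,0,0,0],
    [0,0,0,0,0.3],
    [0,0,0,0,0.5],
  ],
  grip_force=10,
)

```text
time_s: 9.2
ee_pos: [542.3, 358.6, 163.0]
ee_rot: [180.0, -0.0, 97.6]
force: [0.3, -0.2, 0.6]
gripper_width: 57.7
gripper_force: 0.0
```

>>> apply_moves(
  deltas=[
    [0,0,0,0,0.6],
    [0,0,-0.01,0,1],
    [0,0,-0.04,0,1],
    [0,0,-0.09,0,1],
    [0,0,-0.14,0,1],
  ],
)

```text
time_s: 9.7
ee_pos: [541.8, 358.4, 304.8]
ee_rot: [-180.0, 0.0, 97.6]
force: [0.7, -0.0, 0.1]
gripper_width: 91.4
gripper_force: 0.0
```

```bash
python3 - <<'E'
from h import *
delta(541,-232,300,97.7)
crop("scene",300,90,180,140,4,"pics/c7.png")
E
```

```text
t 9.7 pos [541.8 358.4 304.8] [-180.     0.    97.6] F [ 0.7 -0.   0.1] w 91.4 
delta [-0.5851 -0.079   0.005 ] turn -0.001
```

View pics/c7.png

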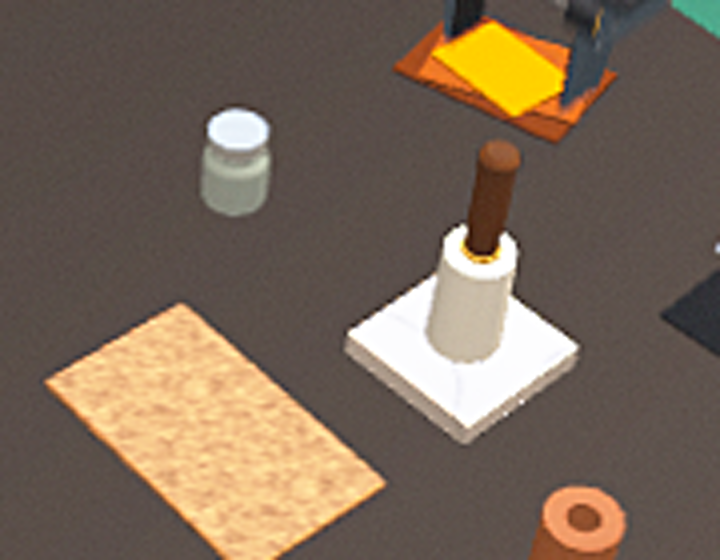

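The maul stands upright on the slab (foot at about (465,340) in the crop). Moving to the jig grip.

>>> apply_moves(
  deltas=[
    [-0.03,-0.004,0,0,1],
    [-0.075,-0.01,0,0,1],
    [-0.12,-0.016,0,0,1],
    [-0.165,-0.022,0,0,1],
    [-0.21,-0.028,0,0,1],
  ],
)

```text
time_s: 10.25
ee_pos: [542.0, 145.2, 303.7]
ee_rot: [179.9, -0.0, 97.6]
force: [0.8, 0.9, 0.7]
gripper_width: 91.1
gripper_force: 0.0
```

>>> apply_moves(
  deltas=[
    [-0.045,-0.006,0,0,1],
    [-0.09,-0.012,0,0,1],
    [-0.135,-0.018,0,0,1],
    [-0.18,-0.024,0,0,1],
    [-0.22,-0.03,0,0,1],
  ],
)

```text
time_s: 10.75
ee_pos: [541.5, -77.4, 303.7]
ee_rot: [179.9, 0.0, 97.6]
force: [0.9, -0.7, -0.0]
gripper_width: 91.4
gripper_force: 0.0
```

>>> apply_moves(
  deltas=[
    [-0.04,-0.005,0,0,1],
    [-0.08,-0.01,0,0,1],
    [-0.12,-0.016,0,0,1],
    [-0.145,-0.019,0,0,1],
    [-0.157,-0.02,0,0,1],
  ],
)

```text
time_s: 11.25
ee_pos: [542.4, -235.8, 303.3]
ee_rot: [180.0, 0.0, 97.5]
force: [0.1, 0.8, -0.0]
gripper_width: 91.4
gripper_force: 0.0
```

```bash
python3 - <<'E'
from h import *
delta(543,-233.5,98,97.7)
E
```

```text
t 11.25 pos [ 542.4 -235.8  303.3] [180.    0.   97.5] F [ 0.1  0.8 -0. ] w 91.4 
delta [0.0023 0.0007 0.2053] turn -0.004
```

>>> apply_moves(
  deltas=[
    [0.001,0.001,0.03,-0.003,1],
    [0.001,0.001,0.07,-0.003,1],
    [0.001,0.001,0.11,-0.003,1],
    [0.001,0.001,0.14,-0.003,1],
    [0.001,0.001,0.16,-0.003,1],
  ],
)

```text
time_s: 11.75
ee_pos: [542.7, -230.9, 140.8]
ee_rot: [-179.9, -0.1, 97.8]
force: [-0.5, -0.3, -0.9]
gripper_width: 91.0
gripper_force: 0.0
```

>>> apply_moves(
  deltas=[
    [0,0,0.015,0,1],
    [0,0,0.03,0,1],
    [0,0,0.04,0,1],
    [0,0,0.044,0,1],
    [0,0,0.044,0,1],
  ],
)

```text
time_s: 12.25
ee_pos: [543.6, -232.0, 98.9]
ee_rot: [-180.0, -0.0, 97.8]
force: [0.5, -0.9, 0.3]
gripper_width: 91.0
gripper_force: 0.0
```

>>> apply_moves(
  deltas=[
    [0,0,0,0,0.3],
    [0,0,0,0,-0.1],
    [0,0,0,0,-0.25],
    [0,0,0,0,-0.3],
    [0,0,0,0,-0.35],
  ],
  grip_force=5,
)

```text
time_s: 12.75
ee_pos: [543.6, -232.4, 99.1]
ee_rot: [180.0, 0.0, 97.8]
force: [-0.5, 0.2, -0.3]
gripper_width: 54.4
gripper_force: 0.0
```

>>> apply_moves(
  deltas=[
    [0,0,0,0,-0.35],
    [0,0,0,0,-0.4],
    [0,0,0,0,-0.5],
    [0,0,0,0,-1],
    [0,0,0,0,-1],
  ],
  grip_force=5,
)

```text
time_s: 13.25
ee_pos: [542.8, -232.3, 98.8]
ee_rot: [-179.9, -0.0, 97.8]
force: [-3.2, -0.5, 1.9]
gripper_width: 24.4
gripper_force: 5.0
```

>>> apply_moves(
  deltas=[
    [0,0,0,0,-1],
    [0,0,0,0,-1],
  ],
  grip_force=40,
)

```text
time_s: 13.45
ee_pos: [543.2, -232.3, 98.8]
ee_rot: [-180.0, -0.0, 97.8]
force: [-2.3, -0.4, 1.1]
gripper_width: 23.8
gripper_force: 40.0
```

Gripped. The small side force points to -x, so I'll ease about 1 mm that way while drawing the first bit.

>>> apply_moves(
  deltas=[
    [0.0,-0.001,0,0,-1],
    [0.003,-0.001,0,0,-1],
    [0.008,-0.001,0,0,-1],
    [0.014,-0.001,0,0,-1],
    [0.02,-0.001,0,0,-1],
  ],
)

```text
time_s: 13.95
ee_pos: [539.8, -212.1, 98.9]
ee_rot: [180.0, 0.0, 97.8]
force: [0.3, -1.2, -0.7]
gripper_width: 24.0
gripper_force: 40.0
```

Drawing freely, with low forces. Continuing.

>>> apply_moves(
  deltas=[
    [0.008,0,0,0,-1],
    [0.018,0,0,0,-1],
    [0.028,0,0,0,-1],
    [0.038,0,0,0,-1],
    [0.045,0,0,0,-1],
  ],
)

```text
time_s: 14.45
ee_pos: [533.4, -166.9, 98.9]
ee_rot: [-180.0, -0.0, 97.8]
force: [0.1, -1.1, -1.5]
gripper_width: 23.8
gripper_force: 40.0
```

>>> apply_moves(
  deltas=[
    [0.008,0,0,0,-1],
    [0.02,0,0,0,-1],
    [0.032,0,0,0,-1],
    [0.042,0,0,0,-1],
    [0.05,0,0,0,-1],
  ],
)

```text
time_s: 14.95
ee_pos: [526.7, -117.4, 98.9]
ee_rot: [-180.0, -0.0, 97.8]
force: [-0.8, -1.4, -3.1]
gripper_width: 23.8
gripper_force: 40.0
```

>>> apply_moves(
  deltas=[
    [0.003,0,-0.002,0,-1],
    [0.005,0,-0.006,0,-1],
    [0.005,0,-0.015,0,-1],
    [0.005,0,-0.03,0,-1],
    [0.005,0,-0.045,0,-1],
  ],
)

```text
time_s: 15.45
ee_pos: [526.3, -113.9, 144.9]
ee_rot: [180.0, -0.0, 97.8]
force: [0.2, 0.1, -3.2]
gripper_width: 23.7
gripper_force: 40.0
```

```bash
python3 - <<'E'
from h import *
delta(445,148,150,182.6)
crop("scene",160,120,240,180,3,"pics/c8.png")
E
```

```text
t 15.45 pos [ 526.3 -113.9  144.9] [180.   -0.   97.8] F [ 0.2  0.1 -3.2] w 23.7 
delta [ 0.2705 -0.0452 -0.0051] turn -1.481
```

View pics/c8.png

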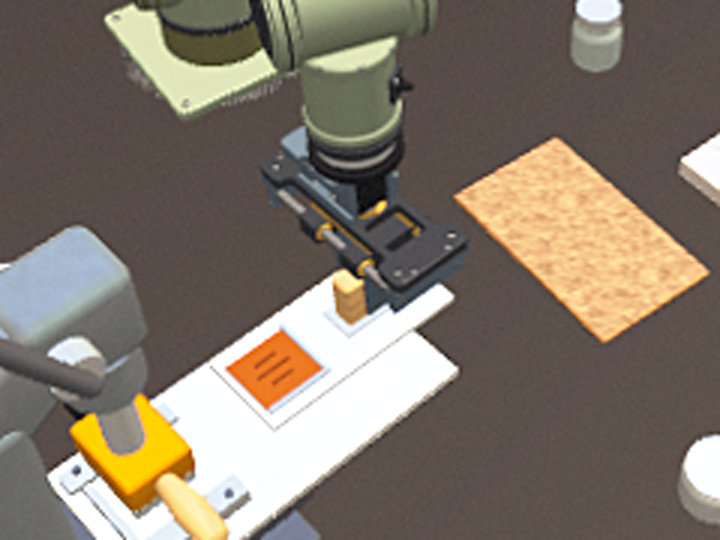

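The jig hangs level in the gripper: rear corners at (213,367) and (275,428), front near corner at (452,295). The cork corners are at (557,138), (455,197), (604,342) and (708,271). I'll use these to work out the offset from the TCP to the jig's middle.

```bash
python3 - <<'E'
from h import *
f=lambda x,y,z:plane("scene",160+x/3-.33,120+y/3-.33,z)[:2]
a,b,c=f(213,367,134),f(275,428,134),f(452,295,134)
print(a,b,c,"sizes",np.linalg.norm(a-b),np.linalg.norm(c-b)); m=(a+c)/2; d=m-[526.3,-113.9]
X=np.array([.1357,-.9907]); print("mid",m,"along",d@X,"lat",d@[.9907,.1357], "dirs",np.degrees(np.arctan2(*(b-c)[::-1])))
k=np.array([f(*p,10) for p in[(557,138),(455,197),(604,342),(708,271)]]); print("cork",k.round(1).tolist(),k.mean(0)); 
for i,j in((3,0),(2,1)): v=k[i]-k[j]; print(np.degrees(np.arctan2(v[1],v[0])))
E
```

```text
[ 511.13818454 -262.53484874] [ 594.28998334 -250.31226878] [564.91381049 -54.91083133] sizes 84.0453038760362 197.59727044724715
mid [ 538.02599752 -158.72284003] along 45.99720548590301 lat 5.534486348723342 dirs -81.45032086761253
cork [[372.5, 211.1], [378.8, 73.4], [615.0, 83.5], [607.0, 222.0]] [493.33460515 147.49798225]
2.651824850867771
2.4403576034541605
```

>>> apply_moves(
  deltas=[
    [0.015,-0.002,-0.005,0,-1],
    [0.045,-0.007,-0.01,0,-1],
    [0.08,-0.013,-0.01,-0.05,-1],
    [0.115,-0.019,-0.01,-0.15,-1],
    [0.15,-0.025,-0.01,-0.28,-1],
  ],
)

```text
time_s: 16.0
ee_pos: [479.8, 33.3, 153.7]
ee_rot: [-180.0, -0.1, 114.1]
force: [0.3, 0.7, -3.9]
gripper_width: 23.6
gripper_force: 40.0
```

```bash
python3 - <<'E'
from h import *
delta(446.5,146.5,150,182.5)
E
```

```text
t 16.0 pos [479.8  33.3 153.7] [-1.800e+02 -1.000e-01  1.141e+02] F [ 0.3  0.7 -3.9] w 23.6 
delta [0.117  0.0158 0.0038] turn -1.194
```

>>> apply_moves(
  deltas=[
    [0.025,0.003,0,-0.12,-1],
    [0.05,0.007,0,-0.25,-1],
    [0.075,0.01,0,-0.38,-1],
    [0.1,0.013,0,-0.51,-1],
    [0.117,0.016,0,-0.64,-1],
  ],
)

```text
time_s: 16.5
ee_pos: [446.8, 146.7, 153.7]
ee_rot: [-180.0, -0.1, 150.9]
force: [-0.6, 0.5, -4.4]
gripper_width: 24.0
gripper_force: 40.0
```

>>> apply_moves(
  deltas=[
    [0,0,0,-0.12,-1],
    [0,0,0,-0.24,-1],
    [0,0,0,-0.36,-1],
    [0,0,0,-0.47,-1],
    [0,0,0,-0.54,-1],
  ],
)

```text
time_s: 17.0
ee_pos: [447.5, 145.4, 153.6]
ee_rot: [180.0, -0.1, -178.4]
force: [-0.6, 0.7, -3.9]
gripper_width: 23.7
gripper_force: 40.0
```

```bash
python3 - <<'E'
from h import *
delta(446.5,146.5,29,182.5)
E
```

```text
t 17.0 pos [447.5 145.4 153.6] [ 1.800e+02 -1.000e-01 -1.784e+02] F [-0.6  0.7 -3.9] w 23.7 
delta [0.0007 0.0011 0.1246] turn -0.015
```

>>> apply_moves(
  deltas=[
    [0,0.001,0.02,-0.015,-1],
    [0,0.001,0.05,-0.015,-1],
    [0,0.001,0.08,-0.015,-1],
    [0,0.001,0.105,-0.015,-1],
    [0,0.001,0.117,-0.015,-1],
  ],
)

```text
time_s: 17.5
ee_pos: [446.0, 145.9, 34.7]
ee_rot: [-179.9, -0.3, -177.7]
force: [0.1, 0.8, -3.2]
gripper_width: 23.9
gripper_force: 40.0
```

```bash
python3 - <<'E'
from h import *
f=cams.grab_frame("scene"); cv2.imwrite("pics/s9.png",f)
delta(446.5,146.5,29,182.5)
E
```

```text
t 17.55 pos [445.5 145.7  33.8] [-179.9   -0.4 -177.7] F [-0.7 -0.3 -5.3] w 24.0 
delta [-0.0011  0.0007  0.0048] turn -0.004
```

>>> apply_moves(
  deltas=[
    [0,0,0,0,-1],
    [0,0,0.001,0,-1],
    [0,0,0.002,0,-1],
    [0,0,0.003,0,-1],
    [0,0,0.003,0,-1],
  ],
)

```text
time_s: 18.05
ee_pos: [448.6, 146.2, 34.3]
ee_rot: [180.0, 0.0, -177.7]
force: [-0.0, -0.4, -3.1]
gripper_width: 24.0
gripper_force: 40.0
```

>>> apply_moves(
  deltas=[
    [0,0,0.0005,0,-1],
    [0,0,0.001,0,-1],
    [0,0,0.0015,0,-1],
    [0,0,0.002,0,-1],
    [0,0,0.002,0,-1],
  ],
)

```text
time_s: 18.55
ee_pos: [448.4, 146.1, 31.9]
ee_rot: [180.0, -0.0, -177.7]
force: [-0.1, 0.3, -3.4]
gripper_width: 24.2
gripper_force: 40.0
```

>>> apply_moves(
  deltas=[
    [0.0005,0,0.0005,0,-1],
    [0.001,0,0.001,0,-1],
    [0.0015,0,0.0015,0,-1],
    [0.0015,0,0.002,0,-1],
    [0.0015,0,0.002,0,-1],
  ],
)

```text
time_s: 19.05
ee_pos: [446.9, 146.1, 29.9]
ee_rot: [180.0, -0.0, -177.7]
force: [0.1, -0.3, -3.7]
gripper_width: 24.1
gripper_force: 40.0
```

>>> apply_moves(
  deltas=[
    [0,0,0.0005,0,-1],
    [0,0,0.001,0,-1],
    [0,0,0.001,0,-1],
  ],
)

```text
time_s: 19.35
ee_pos: [447.0, 146.1, 28.9]
ee_rot: [180.0, -0.0, -177.7]
force: [-0.6, 0.3, -3.7]
gripper_width: 23.8
gripper_force: 40.0
```

>>> apply_moves(
  deltas=[
    [0,0,0.0005,0,-1],
    [0,0,0.001,0,-1],
    [0,0,0.001,0,-1],
  ],
)

```text
time_s: 19.65
ee_pos: [447.0, 146.1, 28.8]
ee_rot: [180.0, 0.0, -177.7]
force: [-2.1, -1.4, 5.7]
gripper_width: 23.8
gripper_force: 40.0
```

Contact. Before releasing, I'll check numerically that the jig's borders on the cork are symmetric, using a view after opening and rising.

>>> apply_moves(
  deltas=[
    [0,0,0,0,-0.4],
    [0,0,0,0,-0.3],
    [0,0,0,0,0],
    [0,0,0,0,0.4],
    [0,0,0,0,0.6],
  ],
  grip_force=10,
)

```text
time_s: 20.15
ee_pos: [447.1, 146.1, 27.9]
ee_rot: [180.0, 0.0, -177.7]
force: [0.8, 0.6, -0.3]
gripper_width: 53.3
gripper_force: 0.0
```

>>> apply_moves(
  deltas=[
    [0,0,-0.001,0,0.6],
    [0,0,-0.02,0,0.8],
    [0,0,-0.06,0,0.8],
    [0,0,-0.11,0,0.8],
    [0,0,-0.16,0,0.8],
  ],
)

```text
time_s: 20.65
ee_pos: [446.4, 145.9, 189.5]
ee_rot: [-180.0, -0.1, -177.7]
force: [1.9, 1.0, -0.5]
gripper_width: 82.1
gripper_force: 0.0
```

>>> apply_moves(
  deltas=[
    [0.02,0,-0.04,0,1],
    [0.04,0,-0.08,0,1],
    [0.06,0,-0.12,0,1],
    [0.06,0,-0.14,0,1],
    [0.06,0,-0.15,0,1],
  ],
)

```text
time_s: 21.15
ee_pos: [387.2, 143.8, 340.4]
ee_rot: [179.9, 0.3, -177.7]
force: [0.4, 0.5, -0.4]
gripper_width: 91.0
gripper_force: 0.0
```

```bash
python3 - <<'E'
from h import *
im=cams.grab_frame("scene"); cv2.imwrite("pics/s10.png",im)
hsv=cv2.cvtColor(im,cv2.COLOR_BGR2HSV)
# rectify cork neighbourhood at plate-top z=18 : 1px=1mm, cork axes
c=np.array([492,148.5]);a=np.radians(2.5);ux=np.array([np.cos(a),np.sin(a)]);uy=np.array([-ux[1],ux[0]])
def rect(z):
    X,Y=np.meshgrid(np.arange(-150,150),np.arange(-100,100))
    P=np.c_[(c+X.reshape(-1,1)*ux+Y.reshape(-1,1)*uy),np.full(X.size,z)]
    q=proj("scene",P).astype(np.float32).reshape(200,300,2); return cv2.remap(im,q,None,cv2.INTER_LINEAR)
hs=cv2.cvtColor(rect(18),cv2.COLOR_BGR2HSV); white=(hs[...,1]<40)&(hs[...,2]>170)
hc=cv2.cvtColor(rect(10),cv2.COLOR_BGR2HSV); bench=hc[...,2]<140
for n,m in(("white",white),):
    k=cv2.morphologyEx(m.astype(np.uint8),cv2.MORPH_OPEN,np.ones((5,5))); ys,xs=np.nonzero(k)
    r=cv2.minAreaRect(np.c_[xs-150,ys-100].astype(np.float32)); print(n,r,xs.min()-150,xs.max()-150,ys.min()-100,ys.max()-100)
k=cv2.morphologyEx((~bench).astype(np.uint8),cv2.MORPH_OPEN,np.ones((9,9))); n,l,st,_=cv2.connectedComponentsWithStats(k)
i=l[100,150+0]; i=i or l[165,150]; print("cork",st); ys,xs=np.nonzero(l==i); print(cv2.minAreaRect(np.c_[xs-150,ys-100].astype(np.float32)))
s=env.state(); print(s["ee_pos"],s["time_s"])
E
```

```text
white ((2.0, -3.0), (92.0, 200.0), 90.0) -98 102 -49 43
cork [[    0     0   300   200 25652]
 [   29    27   243   144 34348]]
((0.0, -1.5), (143.0, 242.0), 90.0)
[387.76546736 143.8896422  340.49757244] 21.2
```

The jig is within about 2 mm of the cork's centre and aligned with it. Handing in.

```bash
python3 -c "
from workcell import env
print(env.job_done())"
```

```text
the job is handed in; nothing more can be done
None
```

I stood the maul upright on the slab, then drew the jig straight out and laid it flat and lengthwise on the cork mat, within about 2 mm of the middle by camera measurement; the job was handed in at about 21 s, and no verdict came back.

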